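# Set the length stop by four clicks and butt the strip against it

## Robot

A 6-joint arm with a two-finger parallel gripper is mounted at the origin on the work surface. World frame = base frame: x ahead of the robot, y to its left, z up, the work surface at z = 0. Lengths are in m, angles in degrees, forces in N, time in s.
With the tool pointing down it reaches from about 0.375 to 0.75 m from the base axis. Payload 9 kg.
Tool frame: the origin (TCP) lies midway between the tips of the shut fingers; the grasp point (between the pads) lies r.hold_point_z behind it (r.hold_point_z is the distance from the TCP to the grasp point, in m); z points along the fingers, x is the direction in which the jaws open and shut, and the axes are right-handed (so a half turn about z gives the same grasp; the last joint's range is limited). The gripper opens to 85 mm and grips with 20 to 120 N. Pads are 22 mm wide; open, the fingers measure 114 mm over their backs; the gripper's body (76 mm by 85 mm) begins 54 mm behind the grasp point. The pads swing forward as they close: fully open they stand 13 mm farther back than shut.
Start: joints at [-82.89, 5.964, 5.575, 89.605, 0, 77.527], TCP at [0.201, -0.565, 0.231] pointing down, gripper open.
Joint ranges: [-171.21, 171.21], [-48.23, 106.86], [-62.78, 66.21], [-105.2, 120.99], [-86.42, 89.51], [-180, 180]. Speed limits (degrees/s): [127.2, 127.2, 147.25, 180, 180, 180].

## Interface

Orientations are given as [roll, pitch, yaw] about the fixed x, y, z axes, in that order (R = Rz(yaw) Ry(pitch) Rx(roll)).
In Python, from cell import r gives the robot as it stands. The module is installed in compiled form; this text tells all that it offers. Calls block until the motion is done:
- r.move_pose(position, orientation): joint-space move of the TCP to a pose.
- r.line_to(position, rate=0.15, rot=None): straight line of the TCP; rot=None keeps the orientation; rate is the mean speed in m/s.
- r.move_joints(angles): joint-space move.
- r.command_gripper(opening, strength=None): finger opening in m; strength is the grip in N (None keeps the last); returns when the fingers have stopped.
- r.sleep(seconds).
- r.solve_ik(position, orientation): joint angles nearest the present ones, or None.
- r.capture(name): name is "scene" or "top" or "wrist"; returns the picture (480x640x3 uint8, red, green, blue); there is no depth.
- r.camera_model(name): a dict with "fov_y" (degrees; the focal length in pixels is half the picture's height over the tangent of half this angle, whatever the lens; pixels are square), "cx", "cy" (the principal point, pixels), "dist_coeffs" ([k1, k2, p1, p2, k3] as OpenCV has them; the pictures are not rectified), "position" and "rotation" of the camera in the world; the wrist camera has in their place "hand_eye" (4x4, takes a point from camera to tool coordinates, whose origin is the TCP and whose axes are the tool frame's). Camera axes: x right, y up, looking along -z (the intrinsics and any distortion apply to the point x, -y, -z); pixel columns grow to the right and rows downward; lengths in m; the calibration is good to about 2 mm. A picture is of the moment at which its call begins: read the wrist's pose just before it. camera_model takes no time and is no camera call.
A pose or a line that the arm cannot do raises r.PlanningError and nothing moves.
- r.hand_in(): hands the job in, once; it reports no verdict.
Readings, each from a call of its own:
- r.get_clock(): time.
- r.get_q(): joint angles.
- r.get_qvel(): joint speeds.
- r.get_tau(): joint torques, N m.
- r.get_position(): TCP position.
- r.get_tcp_rot(): TCP orientation.
- r.get_ft_force(): force on the tool from outside, world axes, zero at the start.
- r.get_ft_torque(): the same for the moment, N m.
- r.get_width(): finger opening in m.
Only numpy, scipy, OpenCV 4.12 (cv2) and the standard library are available. Lean on these libraries where they do the work, as an engineer would, in place of code of your own. Each camera call takes 0.05 s, during which the arm holds its last target.

## Task

Set the jig's length stop for the next size of lattice strip: with a fingertip push the dial's orange finger post round clockwise (seen from above) by exactly four clicks, never running past the fourth, and leave the dial resting in that click. Then push the wooden strip along its channel with a fingertip until its end butts against the red stop. Pick nothing up, do not touch the stop itself with the robot, and leave the other things on the bench where they are.

Things in the scene. Friction and masses are not known exactly. Their poses are not given: they have to be found in the camera images.
- jig: Fixed blue plate, 110 (x) by 420 (y) by 20 mm; origin on the bench under it, plate from y -205 to +215 mm. Along y at x = 0 a channel runs from y -200 to +70 mm; the plate's top is its floor, 22 mm wide between two aluminium rails 12 mm wide, 10 mm high. Dial centred at y +140 mm, red stop in the channel before it, strip on the stop's -y side, to travel to +y.
- dial_base: Fixed black disc under the dial, radius 68 mm, 10 mm thick, on the jig's plate (origin at the centre of its underside, 20 mm above the bench), with 18 white tick marks round its rim, one per click (20 degrees). Its yaw on the jig varies, so the post may start on any side facing the robot or the jig's ends.
- dial (a joint): Angle of the dial in rad, growing clockwise seen from above; it starts at 0, in a click. Clicks lie every 20 degrees (0.349 rad), so four clicks are 1.396 rad. Halfway between two clicks (10 degrees) the dial snaps forward by itself to the next click. It takes about 4 to 5 N at the post to push it over; there is no end stop near. It drives the red stop.
- dial_center (a point): Centre of the dial's top face, 42 mm above the bench. The dial is an aluminium disc of radius 54 mm, turning about the vertical.
- dial_post (a point): Centre of the top end of the orange finger post, an upright round pin of 14 mm diameter that stands 30 mm high on the dial's face (top 72 mm above the bench), 42 mm from the dial's axis. It turns with the dial.
- stop: Red stop block in the channel, 20 (x) by 22 (y) by 40 mm, top 60 mm above the bench; slides along the jig's y, driven by the dial: 2 mm towards +y (away from the strip, towards the dial) per clockwise click. Origin on the channel floor under the face that looks at the strip. A push of more than about 28 N on it would make the dial skip back.
- stop_face (a point): Middle of the stop's face that looks at the strip (to the jig's -y), 34 mm above the bench; its axes are the jig's.
- strip: Loose wooden strip 20 (x) by 120 (y) by 28 mm, 30 to 55 g, lying in the channel with its long y axis along the jig's y; origin at the centre of its underside, on the channel floor 20 mm above the bench. It rises 18 mm above the rails and slides easily.
- strip_front (a point): Middle of the strip's end face that looks towards the stop (34 mm above the bench).
- strip_rear (a point): Middle of the strip's other end face, the one to push (34 mm above the bench).
- mallet: Bystander: mallet lying on the bench, brass head 70 mm wide, wooden handle, 230 mm long, 32 mm high; origin under the handle, 85 mm from the middle of the head.
- square: Bystander: try square lying flat, dark wooden stock 90 mm, steel blade 120 mm, 18 mm high; origin under the stock.
- weight: Bystander: brass knobbed weight, 48 mm across, 60 mm high; origin under its centre.
- glue: Bystander: white glue bottle, 52 mm across, 90 mm high; origin under its centre.
- comb_a: Bystander: small notched lattice piece, 90 by 8 by 18 mm; origin under its centre.
- comb_b: Bystander: a second notched lattice piece, 90 by 8 by 18 mm; origin under its centre.
- lattice_tile: Bystander: square lattice sample, 85 by 85 by 12 mm; origin under its centre.
Things that resemble listed ones, but are neither listed nor needed, are in the scene too. There is more than one size of the strip; the job needs the middle-sized.

How it is judged:
By the outcome, as a careful person would: the job done as asked, in the order asked, and still so for the second after the job is handed in, with the robot touching nothing.
It also fails if it takes over 58 s, if anything falls off the work surface, if the arm or the gripper's body presses on something with over 40 N, if the wrist force passes 120 N, or if a joint passes its speed limit or range.

## Working session

There is one attempt and no reset: what is moved stays moved. The work goes in short steps, each a Python script; the robot and the scene stay as the last script left them, time stands still between calls to the robot, and variables do not carry over. Pictures are saved under pics/ and viewed, and the job is handed in when it is done.

```bash
mkdir -p pics; python3 - <<'E'
from cell import r
import cv2
for n in ("scene","top","wrist"):
    im=r.capture(n); cv2.imwrite(f"pics/{n}0.png",im[:,:,::-1]); 
    m=r.camera_model(n); print(n,m)
print(r.get_clock(), r.hold_point_z, r.get_tcp_rot(), r.get_width())
E
```

```text
scene {'fov_y': 48.790828059861234, 'cx': 321.325429752624, 'cy': 236.29314713964197, 'dist_coeffs': array([-0.07393045,  0.        ,  0.        ,  0.        ,  0.        ]), 'position': array([1.18350208, 0.10131917, 0.92606931]), 'rotation': array([ 38.84648138,  -0.87360054, 102.24334807])}
top {'fov_y': 52.481181084426574, 'cx': 315.8112985843703, 'cy': 235.51683664020413, 'dist_coeffs': array([-0.01059857,  0.        ,  0.        ,  0.        ,  0.        ]), 'position': array([ 0.36583942, -0.01436586,  0.98494185]), 'rotation': array([  9.4950364 ,   0.14649473, -89.87854117])}
wrist {'fov_y': 68.23176700546684, 'cx': 310.7110244186603, 'cy': 238.1599184998938, 'dist_coeffs': array([0.01268613, 0.        , 0.        , 0.        , 0.        ]), 'hand_eye': array([[ 9.99999751e-01, -7.05929931e-04, -8.79389584e-06,
        -1.24648594e-03],
       [-6.76373252e-04, -9.54412268e-01, -2.98490813e-01,
        -7.58434181e-02],
       [ 2.02320597e-04,  2.98490745e-01, -9.54412507e-01,
        -1.42199983e-01],
       [ 0.00000000e+00,  0.00000000e+00,  0.00000000e+00,
         1.00000000e+00]])}
0.15 0.0187 [-1.79986751e+02  5.58148815e-02 -7.04171363e+01] 0.08559989467144434
```

View pics/scene0.png

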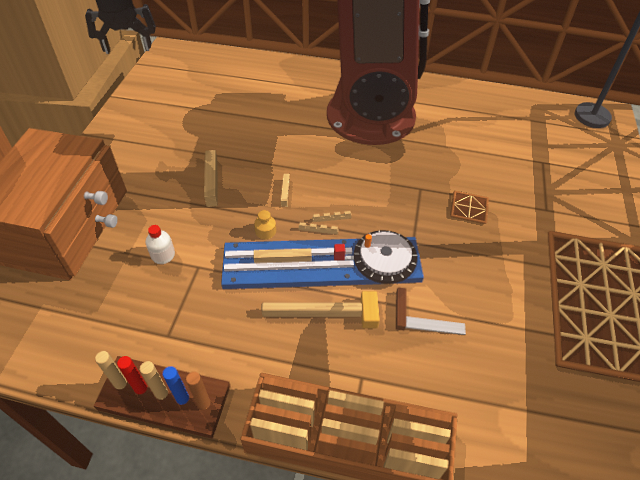

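View pics/top0.png

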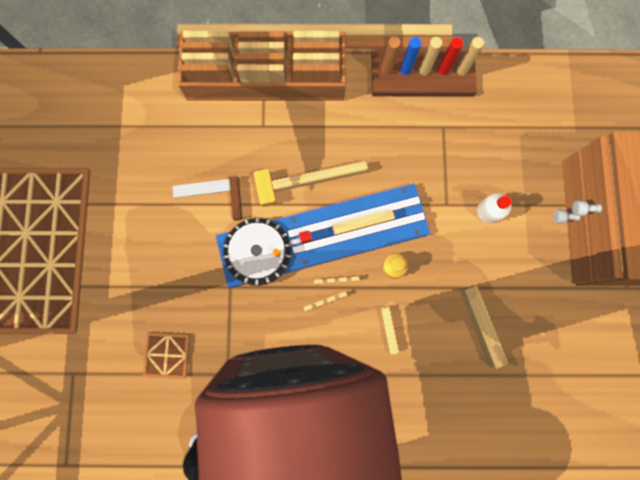

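View pics/wrist0.png

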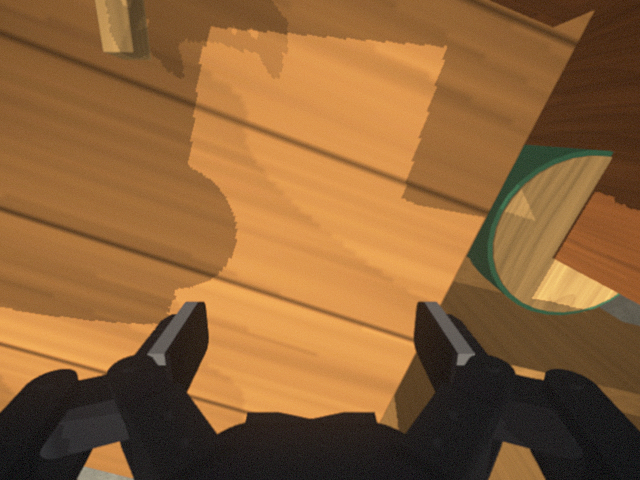

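The top view shows the strip candidates: one in the channel (363,222), a short loose one (389,330) and a long loose one (487,327). I choose the one in the channel, which is the middle size. For the post, the only orange pin is at (277,253) in top and (368,240) in scene. The red stop is at (305,237); the red tool handle and the bottle cap are far from it.

```bash
cat > h.py <<'E'
import numpy as np, cv2
from scipy.spatial.transform import Rotation as R
from cell import r
def K(m):
    f=240/np.tan(np.radians(m["fov_y"]/2)); return np.array([[f,0,m["cx"]],[0,f,m["cy"]],[0,0,1.]])
def ray(name,px,tool=None):
    m=r.camera_model(name); p=cv2.undistortPoints(np.array(px,float).reshape(-1,1,2),K(m),m["dist_coeffs"]).reshape(-1,2)
    d=np.c_[p[:,0],-p[:,1],-np.ones(len(p))]
    if name=="wrist":
        T=np.eye(4);T[:3,:3]=R.from_euler("xyz",tool[1],degrees=True).as_matrix();T[:3,3]=tool[0];T=T@m["hand_eye"]
        return T[:3,3],d@T[:3,:3].T
    return m["position"],d@R.from_euler("xyz",m["rotation"],degrees=True).as_matrix().T
def onz(name,px,z,tool=None):
    o,d=ray(name,px,tool); return o+d*((z-o[2])/d[:,2])[:,None]
def proj(name,P,tool=None):
    m=r.camera_model(name)
    if name=="wrist":
        T=np.eye(4);T[:3,:3]=R.from_euler("xyz",tool[1],degrees=True).as_matrix();T[:3,3]=tool[0];T=T@m["hand_eye"]
        o,A=T[:3,3],T[:3,:3]
    else: o,A=m["position"],R.from_euler("xyz",m["rotation"],degrees=True).as_matrix()
    c=(np.atleast_2d(P)-o)@A*[1,-1,-1]
    return cv2.projectPoints(c,np.zeros(3),np.zeros(3),K(m),m["dist_coeffs"])[0].reshape(-1,2)
def tri(rs):
    A=0;b=0
    for o,d in rs:
        d=d[0]/np.linalg.norm(d[0]);M=np.eye(3)-np.outer(d,d);A=A+M;b=b+M@o
    return np.linalg.solve(A,b)
E
python3 - <<'E'
from h import *
a=cv2.imread("pics/top0.png");b=cv2.imread("pics/scene0.png")
cv2.imwrite("pics/topc.png",cv2.resize(a[170:300,205:445],None,fx=3.3,fy=3.3,interpolation=cv2.INTER_CUBIC))
cv2.imwrite("pics/scc.png",cv2.resize(b[200:330,210:450],None,fx=3.3,fy=3.3,interpolation=cv2.INTER_CUBIC))
E
```

```text
(no output)
```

View pics/topc.png

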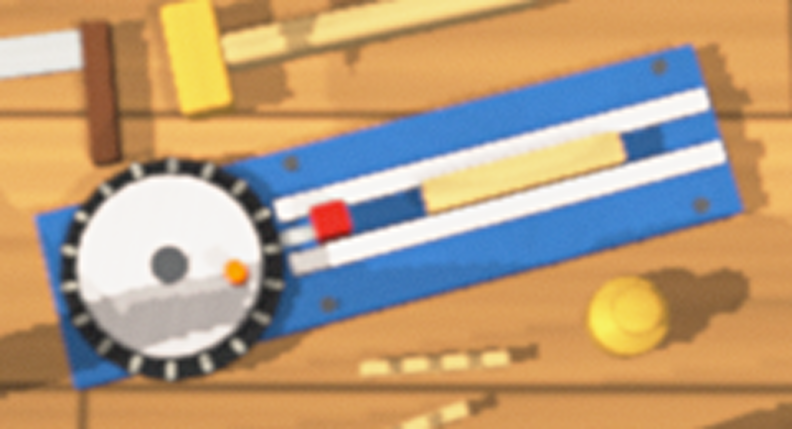

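View pics/scc.png

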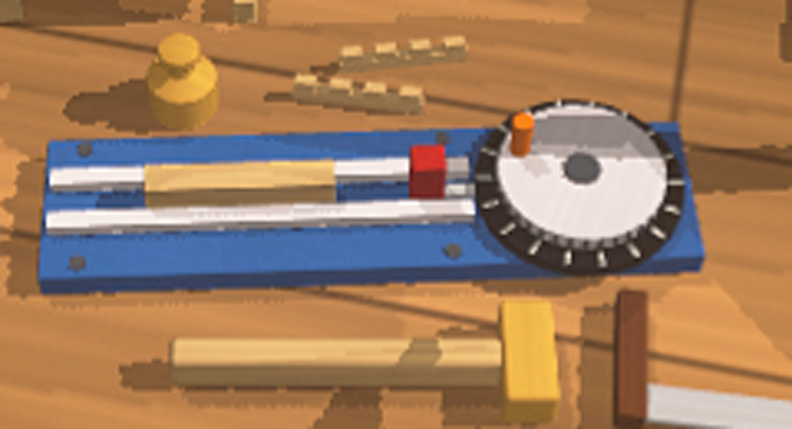

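```bash
cat > meas.py <<'E'
from h import *
def blob(im,lo,hi,win):
    x0,y0,x1,y1=win; h=cv2.cvtColor(im,cv2.COLOR_BGR2HSV)[y0:y1,x0:x1]
    m=cv2.inRange(h,lo,hi); n,l,s,c=cv2.connectedComponentsWithStats(m)
    i=1+np.argmax(s[1:,4]); return c[i]+[x0,y0],s[i]+np.array([x0,y0,0,0,0]),(l==i)
E
python3 - <<'E'
from meas import *
T=cv2.imread("pics/top0.png");S=cv2.imread("pics/scene0.png")
# post
c,s,_=blob(T,(5,170,150),(20,255,255),(265,240,290,265));print("post top cam",c,s, onz("top",[c],.067))
c,s,m=blob(S,(5,170,120),(18,255,255),(358,228,380,252));print("post scene",c,s,onz("scene",[[c[0],s[1]+2]],.072),onz("scene",[c],.057))
# hub
for n,I,w in(("top",T,(245,238,268,262)),("scene",S,(374,240,400,262))):
    h=cv2.cvtColor(I,cv2.COLOR_BGR2GRAY)[w[1]:w[3],w[0]:w[2]]
    m=(h<125).astype(np.uint8);k,l,s,c=cv2.connectedComponentsWithStats(m);i=1+np.argmax(s[1:,4]);print("hub",n,c[i]+w[:2],s[i],onz(n,[c[i]+w[:2]],.043))
# stop
c,s,_=blob(T,(0,170,100),(4,255,255),(295,225,320,250));print("stop",c,s,onz("top",[c],.06))
# blue plate corners
h=cv2.cvtColor(T,cv2.COLOR_BGR2HSV);m=cv2.inRange(h,(95,120,60),(120,255,255));m[:150]=0;m[300:]=0
p=cv2.findNonZero(m);hull=cv2.convexHull(p);box=cv2.boxPoints(cv2.minAreaRect(hull));w=onz("top",box,.02);print(w,np.linalg.norm(w-np.roll(w,1,0),axis=1))
# strip top
h2=cv2.inRange(h,(15,60,120),(30,190,255));h2[:205]=0;h2[240:]=0;h2[:,:325]=0;h2[:,400:]=0
n,l,s,c=cv2.connectedComponentsWithStats(h2);i=1+np.argmax(s[1:,4]);print(s[i],c[i])
box=cv2.boxPoints(cv2.minAreaRect(cv2.findNonZero((l==i).astype(np.uint8))));w=onz("top",box,.048);print("strip",box,w,np.linalg.norm(w-np.roll(w,1,0),axis=1))
E
```

```text
post top cam [276.26666667 252.13333333] [274 249   6   7  30] [[0.48720504 0.06342426 0.067     ]]
post scene [367.6056338  239.83098592] [365 234   7  13  71] [[0.48615888 0.06174873 0.072     ]] [[0.48414944 0.0626936  0.057     ]]
hub top [255.88       249.90666667] [ 7  7  9 11 75] [[0.494688   0.10535352 0.043     ]]
hub scene [385.81012658 250.39240506] [ 7  6 11 10 79] [[0.49237772 0.10404822 0.043     ]]
stop [304.72941176 236.45882353] [300 231  10  12  85] [[0.51865913 0.00966301 0.06      ]]
[[ 0.5264868   0.1920333   0.02      ]
 [ 0.63822729 -0.21488263  0.02      ]
 [ 0.53111601 -0.2391498   0.02      ]
 [ 0.42316635  0.16106119  0.02      ]] [0.10786281 0.42197928 0.10982587 0.41451414]
[333 210  61  25 664] [362.93222892 221.7876506 ]
strip [[332.0374  224.39008]
 [391.29053 208.58923]
 [394.09552 219.10791]
 [334.8424  234.90875]] [[ 0.54468946 -0.04337004  0.048     ]
 [ 0.57655328 -0.16015297  0.048     ]
 [ 0.55544179 -0.16515857  0.048     ]
 [ 0.52380729 -0.0487726   0.048     ]] [0.02156973 0.12105187 0.0216968  0.1206086 ]
```

```bash
python3 - <<'E'
from h import *
for yaw in(-100,-180,80,0):
    print(yaw,r.solve_ik([.49,.07,.2],[180,0,yaw]),r.solve_ik([.49,.07,.05],[180,0,yaw]))
print(r.solve_ik([.6,-.19,.04],[180,0,-164]),r.solve_ik([.6,-.19,.04],[180,0,16]))
E
```

```text
-100 [  -7.04866466  -12.75156413  -15.72174989   87.02981424    0.
 -177.04866466] [  -7.04866466   -9.82388076  -28.8515337    70.97234706    0.
 -177.04866466]
-180 [ -7.04866466 -12.75156413 -15.72174989  87.02981424   0.
 -97.04866466] [ -7.04866466  -9.82388076 -28.8515337   70.97234706   0.
 -97.04866466]
80 [ -7.04866466 -12.75156413 -15.72174989  87.02981424   0.
   2.95133534] [ -7.04866466  -9.82388076 -28.8515337   70.97234706   0.
   2.95133534]
0 [ -7.04866466 -12.75156413 -15.72174989  87.02981424   0.
  82.95133534] [ -7.04866466  -9.82388076 -28.8515337   70.97234706   0.
  82.95133534]
[ -29.4547315    14.06304333   -5.4833071    70.45364957    0.
 -135.4547315 ] [-29.4547315   14.06304333  -5.4833071   70.45364957   0.
  44.5452685 ]
```

```bash
python3 - <<'E'
from h import *
r.command_gripper(0)
r.move_pose([.52,.06,.17],[180,0,80])
p=(r.get_position(),r.get_tcp_rot()); im=r.capture("wrist"); cv2.imwrite("pics/w1.png",im[:,:,::-1])
np.save("w1.npy",np.array(p)); print(p,r.get_clock(),r.get_width(),r.get_ft_force())
E
```

```text
(array([0.52019674, 0.05928668, 0.17005365]), array([1.79991879e+02, 7.17995316e-03, 7.99135913e+01])) 3.4667 -0.0001339665076354307 [ 0.27388936 -0.32930131 -0.60429985]
```

View pics/w1.png

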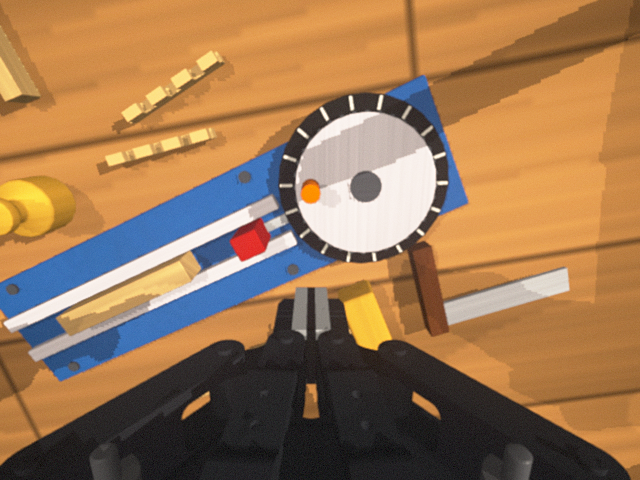

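The close wrist view shows the post at (310,191), the hub at (366,187), the red stop at (250,240), the strip from (195,262) to (60,322), and my fingertips at (311,290).

```bash
python3 - <<'E'
from meas import *
I=cv2.imread("pics/w1.png");t=np.load("w1.npy")
c,s,m=blob(I,(5,200,150),(18,255,255),(295,170,330,215));print("post",c,s,onz("wrist",[c],.070,t))
h=cv2.cvtColor(I,cv2.COLOR_BGR2GRAY);w=(345,165,390,210);m=(h[165:210,345:390]<130).astype(np.uint8);k,l,s,cc=cv2.connectedComponentsWithStats(m);i=1+np.argmax(s[1:,4]);ch=cc[i]+w[:2]
print("hub",ch,s[i],onz("wrist",[ch],.043,t))
# black ring outer contour
m=((cv2.cvtColor(I,cv2.COLOR_BGR2HSV)[:,:,2]<70)).astype(np.uint8);m[270:]=0;m[:85]=0;m[:,:275]=0;m[:,455:]=0
m=cv2.morphologyEx(m,cv2.MORPH_CLOSE,np.ones((9,9)));cs=max(cv2.findContours(m,0,1)[0],key=cv2.contourArea);e=cv2.fitEllipse(cs);
w=onz("wrist",[e[0]],.030,t);print("ring",e,w)
pts=onz("wrist",cs.reshape(-1,2),.03,t)[:,:2]
A=np.c_[2*pts,np.ones(len(pts))];x=np.linalg.lstsq(A,(pts**2).sum(1),rcond=None)[0];print("circ",x[:2],np.sqrt(x[2]+x[0]**2+x[1]**2))
c,s,m=blob(I,(0,170,100),(4,255,255),(225,210,275,265));print("stop",c,s)
# proj of assumed
print(proj("wrist",[[.4945,.1052,.042],[.4945,.1052,.03]],t))
# strip top
hs=cv2.cvtColor(I,cv2.COLOR_BGR2HSV);print([hs[y,x].tolist() for x,y in((180,270),(100,305),(195,262),(190,280),(64,325))])
cv2.imwrite("pics/w1c.png",cv2.resize(I[200:390,0:300],None,fx=2.6,fy=2.6,interpolation=cv2.INTER_CUBIC))
E
```

```text
post [310.37025316 191.32911392] [302 180  18  23 316] [[0.48563365 0.06615359 0.07      ]]
hub [365.30822873 186.0264993 ] [  6   6  30  31 717] [[0.49347711 0.10715401 0.043     ]]
ring ((363.9367370605469, 178.97650146484375), (167.42172241210938, 171.34390258789062), 8.09805965423584) [[0.49008165 0.10841833 0.03      ]]
circ [0.49517889 0.1077296 ] 0.06698229326922839
stop [250.71560694 241.37456647] [231 219  38  42 865]
[[362.74974504 187.5861278 ]
 [360.64658064 185.17618027]]
[[21, 120, 248], [19, 129, 237], [17, 134, 226], [18, 132, 231], [17, 128, 176]]
```

View pics/w1c.png

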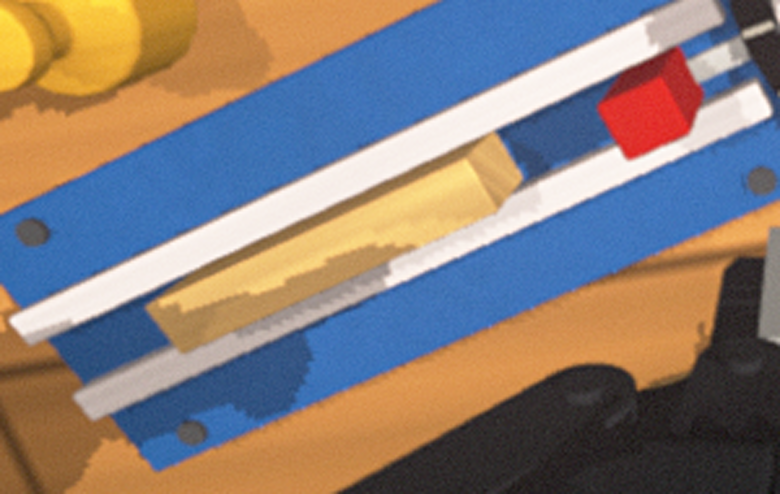

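```bash
cat > push.py <<'E'
from meas import *
C=np.array([.4938,.106]); PHI0=-100.5; OFF=.018
def tcp(a,back=0.,z=.052,rho=.042):   # a: clockwise degrees turned from start, finger contact at post angle
    f=np.radians(PHI0-a); e=np.array([np.cos(f),np.sin(f)]);t=np.array([np.sin(f),-np.cos(f)])
    p=C+rho*e-(OFF+back)*t; return [p[0],p[1],z],[180,0,PHI0-a+180]
def go(a,rate=.03,**k):
    p,o=tcp(a,**k); r.line_to(p,rate,o)
def postangle(name):
    p=(r.get_position(),r.get_tcp_rot()); I=r.capture("wrist")[:,:,::-1].copy(); cv2.imwrite(f"pics/{name}.png",I); np.save(name+".npy",np.array(p)); return I,p
E
python3 - <<'E'
from push import *
p,o=tcp(0,back=.009); r.line_to([p[0],p[1],.1],.1,o); r.line_to(p,.08)
F0=r.get_ft_force();print(r.get_position(),F0,r.get_clock())
for b in (.006,.003,.001): 
    go(0,back=b); print(b,np.round(r.get_ft_force()-F0,2))
for a in (3,6,9,12):
    go(a); print(a,np.round(r.get_ft_force()-F0,2),r.get_clock())
postangle("w2"); np.save("F0.npy",F0)
E
```

```text
[0.51280742 0.05976476 0.05216411] [-0.44125175 -0.58526966 -0.69608037] 5.0667
0.006 [0.46 0.54 0.61]
0.003 [ 0.48 -0.04  1.14]
0.001 [ 1.59 -0.89  0.59]
3 [ 3.38 -0.45 -0.55] 6.075
6 [ 1.99 -2.42  0.38] 6.325
9 [0.64 0.89 0.81] 6.575
12 [0.2  0.84 0.81] 6.825
```

View pics/w2.png

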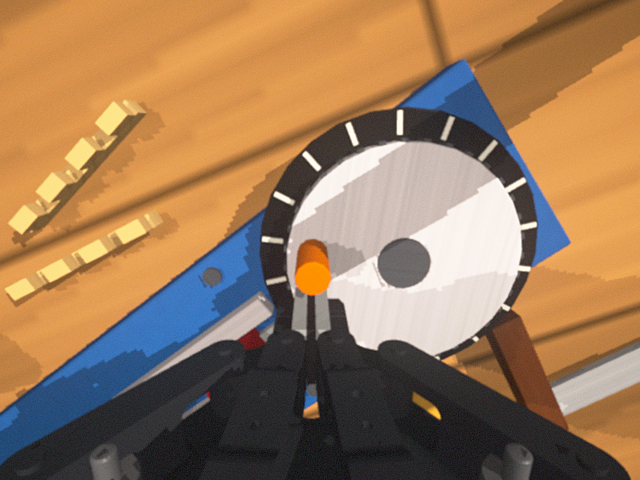

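```bash
cat >> push.py <<'E'
def ang(I,t):
    t=np.array(t); q=proj("wrist",[[C[0],C[1],.042]],t)[0]
    h=cv2.cvtColor(I,cv2.COLOR_BGR2HSV); m=cv2.inRange(h,(3,190,120),(18,255,255)); n,l,s,c=cv2.connectedComponentsWithStats(m);i=1+np.argmax(s[1:,4])
    # top cap: brighter orange
    v=h[:,:,2][l==i]; mm=((l==i)&(h[:,:,2]>225)).astype(np.uint8); n2,l2,s2,c2=cv2.connectedComponentsWithStats(mm);j=1+np.argmax(s2[1:,4])
    P=onz("wrist",[c2[j]],.072,t)[0]
    x,y=q.astype(int); g=(h[y-45:y+45,x-45:x+45,2]<120).astype(np.uint8); n3,l3,s3,c3=cv2.connectedComponentsWithStats(g)
    k=1+np.argmin(np.linalg.norm(c3[1:]-45,axis=1)); H=onz("wrist",[c3[k]+[x-45,y-45]],.043,t)[0]
    d=(P-H)[:2]; print("cap",c2[j],s2[j],"P",P.round(4),"hub",c3[k]+[x-45,y-45],s3[k,4],H.round(4),"R",np.linalg.norm(d).round(4),"phi",np.degrees(np.arctan2(d[1],d[0])).round(1)); return d
E
python3 - <<'E'
from push import *
for n in("w1","w2"): ang(cv2.imread(f"pics/{n}.png"),np.load(n+".npy"))
E
```

```text
cap [ 26. 181.] [ 26 181   1   1   1] P [ 0.4452 -0.1208  0.072 ] hub [365.26415094 185.91582003] 689 [0.4932 0.1069 0.043 ] R 0.2327 phi -101.9
cap [313.28888889 276.14040404] [295 252  35  43 990] P [0.4725 0.0713 0.072 ] hub [403.28836251 262.30432544] 1942 [0.4934 0.1072 0.043 ] R 0.0416 phi -120.1
```

```bash
python3 - <<'E'
from push import *
F0=np.load("F0.npy")
for a in (16,20,24,28,32,36,40,44,48,52):
    go(a,z=.052); print(a,np.round(r.get_ft_force()-F0,1))
    if a==32: I,t=postangle("w3");ang(I,t)
I,t=postangle("w4");ang(I,t);print(r.get_clock())
E
```

```text
16 [ 0.9  0.4 -0.2]
20 [ 0.8 -0.  -0.5]
24 [ 3.8  0.3 -0.5]
28 [1.  0.1 0.7]
32 [0.7 0.2 0.6]
cap [313.7964135  276.30696203] [296 252  36  43 948] P [0.4617 0.0804 0.072 ] hub [404.08437971 262.17679558] 1991 [0.4936 0.1073 0.043 ] R 0.0417 phi -139.8
36 [0.6 1.4 0.4]
40 [2.  0.2 0.4]
44 [ 2.3 -1.1 -0.2]
48 [ 0.8  1.1 -0.3]
52 [ 0.8  0.9 -0. ]
cap [312.88764045 277.02247191] [297 261  35  32 801] P [0.4542 0.0924 0.072 ] hub [404.46808511 261.67986145] 2021 [0.4936 0.1074 0.043 ] R 0.0421 phi -159.0
9.5583
```

Three clicks are confirmed (-100.5 → -120.1 → -139.8 → -159). Next is the fourth.

```bash
python3 - <<'E'
from push import *
F0=np.load("F0.npy")
for a in (56,60,64,67,70,72):
    go(a); print(a,np.round(r.get_ft_force()-F0,1))
I,t=postangle("w5");ang(I,t)
go(72,back=.008); r.sleep(.1);I,t=postangle("w6");ang(I,t)
p=r.get_position(); r.line_to([p[0],p[1],.15],.15)
print(r.get_clock())
for n in("top","scene"): cv2.imwrite(f"pics/{n}1.png",r.capture(n)[:,:,::-1])
S=cv2.imread("pics/scene1.png");cv2.imwrite("pics/scc1.png",cv2.resize(S[180:330,210:450],None,fx=3.3,fy=3.3))
E
```

```text
56 [ 1.  -0.3  0.8]
60 [ 1.8 -0.2 -0.7]
64 [ 1.6 -1.8  0.4]
67 [ 2.2 -2.2  0.5]
70 [1.2 0.2 2.1]
72 [ 0.7 -0.1  0.6]
cap [301.25714286 275.22857143] [297 263   8  27 140] P [0.4472 0.1066 0.072 ] hub [404.71235618 260.8024012 ] 1999 [0.4937 0.1076 0.043 ] R 0.0466 phi -178.9
cap [300.45522388 255.01492537] [297 243   7  26 134] P [0.4471 0.1065 0.072 ] hub [405.80066603 243.63510942] 2102 [0.4938 0.1075 0.043 ] R 0.0467 phi -178.7
12.5
```

View pics/w6.png

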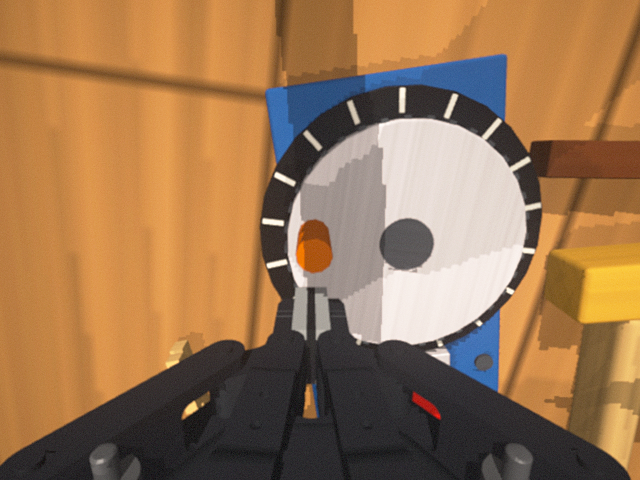

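View pics/scc1.png

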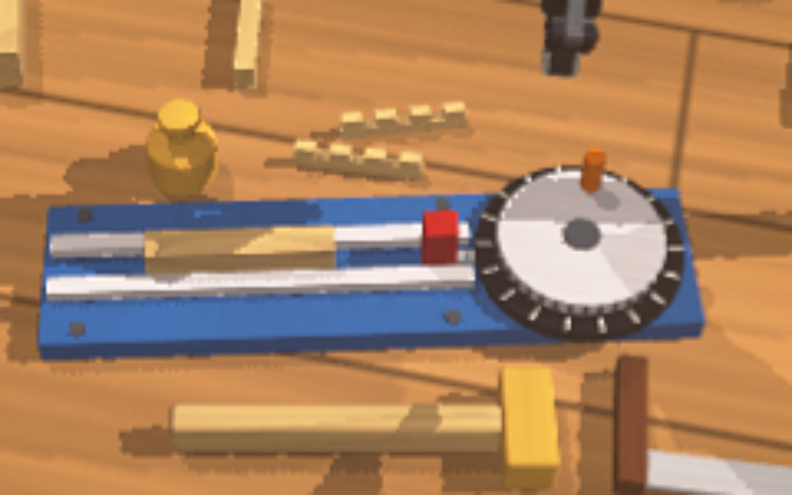

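The wrist view (w6) shows the post at (314,246), standing four clicks round from its start. The scene crop shows the stop moved about 13 px towards the dial. Now I'll push the strip.

```bash
python3 - <<'E'
from push import *
T=cv2.imread("pics/top1.png")
c,s,_=blob(T,(0,170,100),(4,255,255),(290,225,320,250));print("stop",c,onz("top",[c],.06))
I=cv2.imread("pics/w6.png");t=np.load("w6.npy");P=onz("wrist",[[314.5,255.5]],.072,t)[0];print(P)
d=(P[:2]-[.4938,.1075]);print(np.linalg.norm(d),np.degrees(np.arctan2(d[1],d[0])))
print(r.get_position())
y=np.radians(15.1);u=np.array([-np.sin(y),np.cos(y)])
rear=np.array([.5663,-.1624])
p=rear-u*.026
r.move_pose([p[0],p[1],.14],[180,0,15.1]); r.line_to([p[0],p[1],.037],.12); r.sleep(.1)
pp=(r.get_position(),r.get_tcp_rot());np.save("w7.npy",np.array(pp));cv2.imwrite("pics/w7.png",r.capture("wrist")[:,:,::-1]);print(pp,r.get_ft_force(),r.get_clock())
E
```

```text
stop [300.75294118 237.50588235] [[0.51660321 0.01730633 0.06      ]]
[0.45224304 0.10695488 0.072     ]
0.04156053577309895 -179.24847121214344
[0.45480536 0.07485359 0.14866759]
(array([ 0.57376565, -0.18787499,  0.03813856]), array([ 1.79929830e+02, -7.08794521e-02,  1.51015660e+01])) [ 0.89271013 -0.15179694  0.18796839] 14.8667
```

View pics/w7.png

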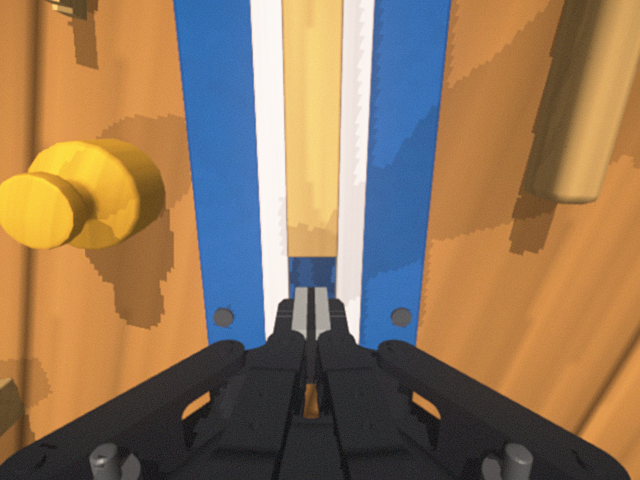

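The fingertip at (311,290) is centred behind the strip's rear end at (312,258). The stop moved 7.9 mm and the post sits at -179.2°, which agrees with four clicks.

```bash
python3 - <<'E'
from push import *
y=np.radians(15.1);u=np.array([-np.sin(y),np.cos(y)])
p0=np.array([.5663,-.1624])-u*.026
def to(d,rate): p=p0+u*d; r.line_to([p[0],p[1],.037],rate)
F0=r.get_ft_force()
to(.058,.04); print(np.round(r.get_ft_force()-F0,1))
d=.058;hit=0
while d<.085:
    d+=.001; to(d,.012); f=(r.get_ft_force()-F0)[:2]@u; print(round(d*1e3),round(-f,1),end="; ")
    if -f>2.2:
        hit+=1
        if hit>=2 or -f>6: break
    else: hit=0
print(r.get_position(),r.get_clock())
cv2.imwrite("pics/w8.png",r.capture("wrist")[:,:,::-1]);np.save("w8.npy",np.array((r.get_position(),r.get_tcp_rot())))
for n in("top","scene"): cv2.imwrite(f"pics/{n}2.png",r.capture(n)[:,:,::-1])
S=cv2.imread("pics/scene2.png");cv2.imwrite("pics/scc2.png",cv2.resize(S[180:330,210:450],None,fx=3.3,fy=3.3))
E
```

```text
[-1.1 -0.5 -0.5]
59 -0.4; 60 0.6; 61 -0.2; 62 -0.6; 63 -0.1; 64 0.1; 65 -0.2; 66 -0.1; 67 -0.7; 68 -0.9; 69 -0.7; 70 -1.1; 71 1.3; 72 4.3; 73 8.1; [ 0.55491105 -0.11870016  0.03770582] 20.2167
```

View pics/w8.png

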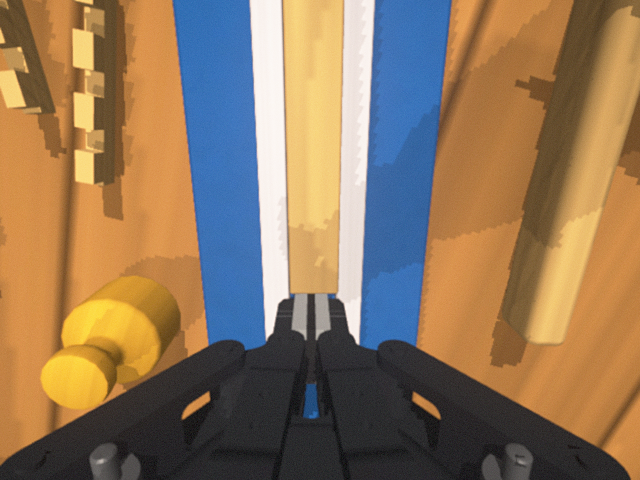

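View pics/scc2.png

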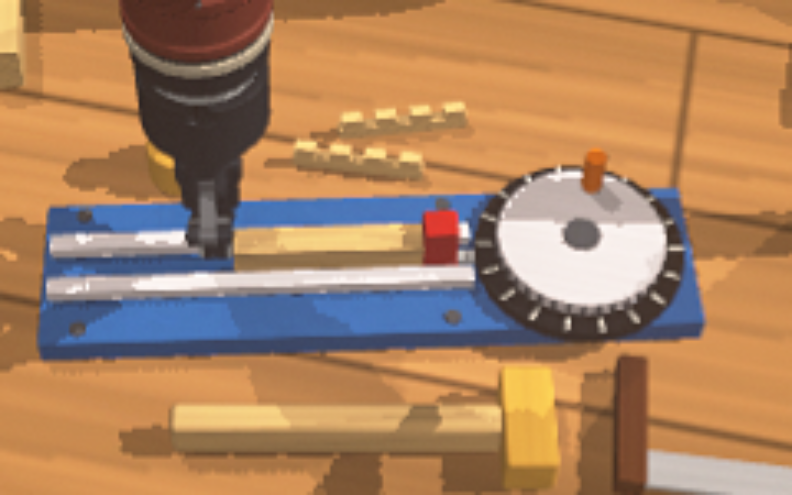

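The strip is butted against the stop (seen in the scene crop at (423,240)), pressing at about 8 N. I'll retreat slowly and then check.

```bash
python3 - <<'E'
from push import *
y=np.radians(15.1);u=np.array([-np.sin(y),np.cos(y)])
p0=np.array([.5663,-.1624])-u*.026
def to(d,rate,z=.037): p=p0+u*d; r.line_to([p[0],p[1],z],rate)
to(.070,.005); to(.055,.04); to(.055,.1,.17)
# look at the gap from above the joint
j=p0+u*.150; r.move_pose([j[0]+.01,j[1]-.04,.19],[180,0,15.1]); r.sleep(.1)
np.save("w9.npy",np.array((r.get_position(),r.get_tcp_rot())));I=r.capture("wrist")[:,:,::-1].copy();cv2.imwrite("pics/w9.png",I)
for n in("top","scene"): cv2.imwrite(f"pics/{n}3.png",r.capture(n)[:,:,::-1])
S=cv2.imread("pics/scene3.png");cv2.imwrite("pics/scc3.png",cv2.resize(S[130:330,210:450],None,fx=3,fy=3))
T=cv2.imread("pics/top3.png")
c,s,_=blob(T,(0,170,100),(4,255,255),(290,225,320,250));print("stop",c,onz("top",[c],.06))
print(r.get_clock(),r.get_ft_force())
E
```

```text
Traceback (most recent call last):
  File "meas.py", line 5, in blob
    i=1+np.argmax(s[1:,4]); return c[i]+[x0,y0],s[i]+np.array([x0,y0,0,0,0]),(l==i)
        ~~~~~~~~~^^^^^^^^^
ValueError: attempt to get argmax of an empty sequence
```

View pics/w9.png

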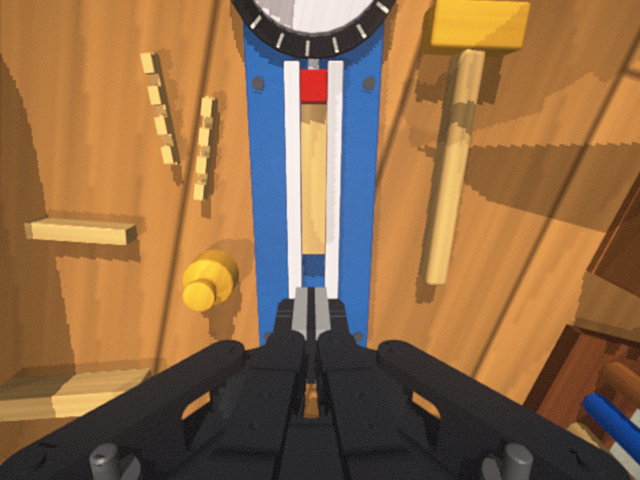

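View pics/scc3.png

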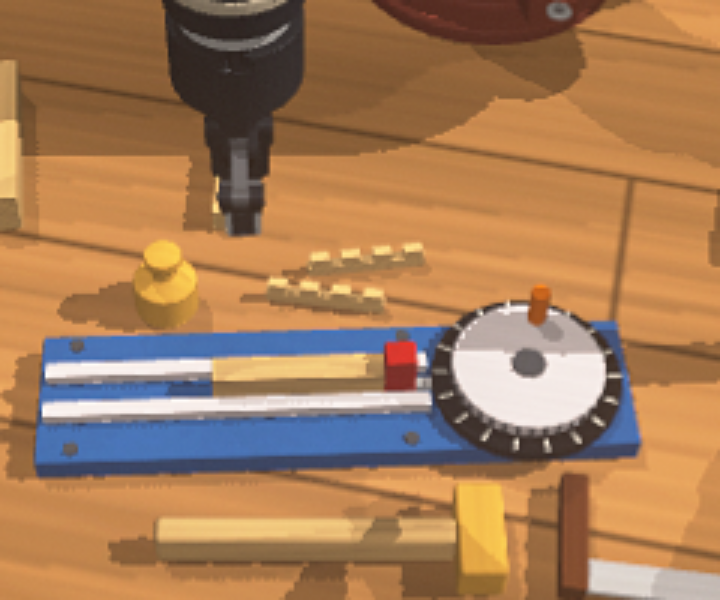

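```bash
python3 - <<'E'
from push import *
I=cv2.imread("pics/w9.png");t=np.load("w9.npy")
col=I[:,306:322].mean(1).astype(int)
for y in list(range(98,110))+list(range(248,260)): print(y,col[y],end=" ")
h=cv2.cvtColor(I,cv2.COLOR_BGR2HSV)
rr=onz("wrist",[[313,254.0]],.048,t)[0]; 
for v in(102.5,103.5,104.5): print(v,np.linalg.norm(onz("wrist",[[313,v]],.048,t)[0]-rr))
a=I[55:125,270:360]; b=cv2.imread("pics/scene3.png")[235:275,320:380]
cv2.imwrite("pics/z.png",np.vstack([cv2.resize(a,(720,300),interpolation=cv2.INTER_CUBIC),cv2.resize(b,(720,290),interpolation=cv2.INTER_CUBIC)]))
print(r.get_clock())
S=cv2.imread("pics/scene3.png")
for n in("scene0","scene1","scene3"):
    J=cv2.imread(f"pics/{n}.png")
    print(n,blob(J,(0,170,80),(4,255,255),(325,235,352,265))[0],blob(J,(4,170,110),(18,255,255),(360,215,400,252))[0])
E
```

```text
98 [ 42  48 217] 99 [ 42  48 214] 100 [ 39  45 192] 101 [ 41  42 154] 102 [ 41  39 117] 103 [ 47  60 107] 104 [ 70 109 147] 105 [ 86 137 176] 106 [ 88 140 182] 107 [ 88 139 180] 108 [ 88 139 181] 109 [ 88 138 181] 248 [113 185 231] 249 [113 184 231] 250 [111 184 231] 251 [114 188 234] 252 [115 189 237] 253 [113 168 217] 254 [114 111 124] 255 [125  81  56] 256 [127  82  53] 257 [127  84  57] 258 [125  83  56] 259 [127  84  56] 102.5 0.12037707864243773
103.5 0.11967898163296936
104.5 0.11897973660740542
23.7167
scene0 [338.95061728 247.98765432] [367.56944444 239.81944444]
scene1 [342.57425743 249.96039604] [389.29166667 230.41666667]
scene3 [343.22330097 250.3592233 ] [389.31506849 230.47945205]
```

View pics/z.png

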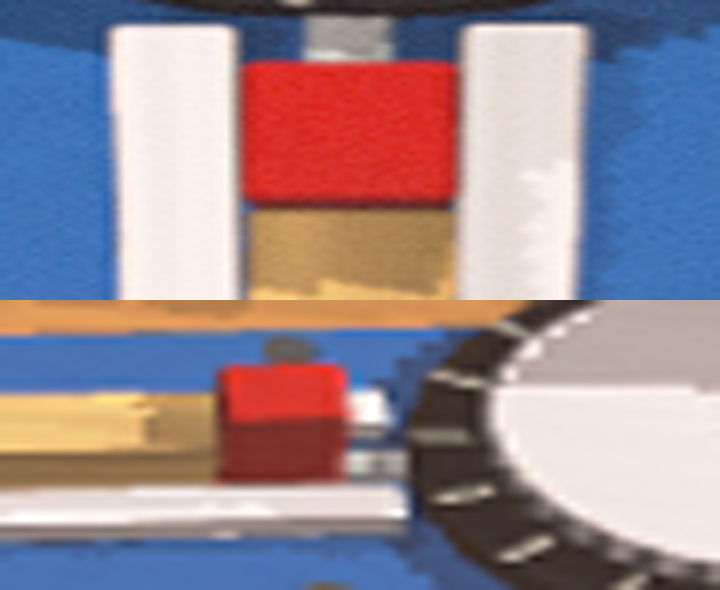

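There is no visible gap. The strip's top edge to the stop face measures 119.7 mm against 120 mm nominal, and the post hasn't moved since the fourth click.

```bash
python3 -c "
from cell import r
r.hand_in();print(r.get_clock())"
```

```text
the job is handed in; nothing more can be done
the job is handed in; nothing more can be done
```

I set the dial four clicks clockwise and pushed the strip up against the red stop, then handed the job in at about 24 s of the 58 s allowed.

- **Dial:** The post moved from about -100.5° to -120.1°, -139.8°, -159.0° and finally -179.2°, one step per click. I stopped pushing once the dial had snapped into the fourth click and backed the finger off. The stop moved 7.9 mm, against 8 mm expected.
- **Strip:** I pushed it by its rear end until the force reached 8 N, well under the 28 N at which the dial could skip back, then drew back slowly.
- **Last checks:** There was no visible gap at the stop. The strip's rear edge to the stop face measured 119.7 mm against a strip length of 120 mm, so a gap under about 1 mm could not be ruled out from the picture. The post had not moved since the fourth click. The nearby bystanders (mallet, weight, combs, square) looked undisturbed; I did not re-measure any, and the glue and lattice tile were not in the last crops.
- **Check that failed:** The last top-camera check of the stop found no red, probably because the arm was blocking the view. I used the scene and wrist cameras instead. In the scene camera the stop read 0.6 px farther along than before the strip push, which I put down to the strip now hiding part of it.

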